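# Make up two reactor service kits

## Robot

A 7-joint arm with a two-finger parallel gripper is mounted at the origin on the work surface. World frame = base frame: x ahead of the robot, y to its left, z up, the work surface at z = 0. Lengths are in m, angles in rad, forces in N, time in s.
With the tool pointing down it reaches from about 0.4 to 0.9 m from the base axis. Payload 5.5 kg.
Tool frame: the origin (TCP) lies at the very end of the fingers, on their centre line; the grasp point (between the pads) lies 19 mm behind it; z points along the fingers, y is the line along which they close (so a half turn about z gives the same grasp; the last joint's range is limited). The gripper opens to 92 mm and grips with 3 to 60 N. Pads are 19 mm wide; open, the fingers measure 130 mm over their backs; the gripper's body (75 mm by 190 mm) begins 47 mm behind the grasp point.
Start: joints at [1.48, 0.501, -0.427, 1.55, 0.221, 1.138, -0.21], TCP at [0.225, -0.61, 0.191] pointing down, gripper open.
Joint ranges: [-2.88, 2.88], [-0.31, 2.03], [-1.54, 1.56], [0.2, 2.42], [-1.41, 4.55], [0.19, 2.02], [-2.57, 2.57]. Speed limits (rad/s): [2.57, 2.57, 3.14, 3.14, 3.14, 3.14, 3.14].

## Interface

Orientations are given as a unit quaternion [x, y, z, w].
In Python, from bench import bot gives the robot as it stands.
- The arm moves only by the tool carry_out, never from a script. Its argument "motion" is a list of rows, each a list of 4 numbers: the shift along the world's x, y, z in cm, then the turn about the world's z in rad. A call has 1 to 20 rows; each row is the pose to reach, as a shift and turn from the pose commanded when the call began; what a row does not reach only later rows make up. A row lasts 1/8 s, in which the tool goes at most 62.5 mm and 10.7 degrees, less where a joint would pass 70% of its speed; a pose out of reach is approached as far as the arm can. A call with a gripper value outside its range is refused whole. "gripper" is the opening, from 0 (shut) to 1 (fully open), set as the call begins (left out, the last holds). The fingers move at their own pace and stop on an object; "squeeze" is the grip in N (left out, the last holds). Time passes only in rows, so rows that repeat a pose let the fingers close. It gives the time, the measured TCP pose, the force, the opening and the grip force at its end, in the units of the state.
- bot.get_obs(): the state, without advancing time (a new reading comes with each control period).
- bot.snapshot(name): name is "scene" or "top" or "wrist"; returns a dict with "pixels" (420x560x3 uint8, red, green, blue), "z_map" (420x560 float32, m along the optical axis (not along the pixel's ray), 0 where there is no reading), "fx", "fy", "cx", "cy" (pixels), "world_from_camera" (4x4, takes a point from camera to world coordinates). Camera axes: x right, y down, z forward; pixel columns grow to the right and rows downward; lengths in m; the calibration is good to about 2 mm. A picture is of the moment at which its call begins.
- bot.close_job(): hands the job in; it is judged then, once.
Trained networks look in a picture, given as the dict that the camera call returned (one of the last four; its "shot" number tells which), for a name from the list of things; names that differ only in an ending like _2 or _b are one class to them, and where a whole thing is asked for, a point or a joint stands for the part that bears it (a point fixed in the world has none). Each returns a list of dicts, best first, with "confidence" (0 to 1); they miss things now and then, are a little off and sometimes report something else, mostly with a low value. They report only what shows in the picture. A call takes as long as a camera call.
- bot.find_in(name, picture): "centre" ([column, row] as shares, 0 to 1, of the picture: columns of its width, rows of its height, amid what is visible of it).
- bot.masks_of(name, picture): "mask" (420x560 bool, what is visible of it) and "centre" ([column, row] as shares, 0 to 1, of the picture: columns of its width, rows of its height, amid what is visible of it).
The state is a dict: "clock": time; "qpos": joint angles; "qd": joint speeds; "tau": joint torques, N m; "tool_pos": TCP position; "orientation": TCP orientation; "ft_force": force on the tool from outside, world axes, zero at the start; "moment": the same for the moment, N m; "grip_width": opening from 0.0 (shut) to 1.0 (fully open); "grasp_force": force on a finger pad.
Only numpy, scipy, OpenCV 4.12 (cv2) and the standard library are available. Lean on these libraries where they do the work, as an engineer would, in place of code of your own. Each camera call takes 0.05 s, during which the arm holds its last target. There are 200 camera calls.

## Task

Make up the two reactor service kits from the stock on the bench. The long tray gets the brown bottle in the well next to its wire loop, the steel collar in the middle well and the slim vial in the well at the far end; the short tray gets the vent filter in the well next to its wire loop and the steel port plug, head down, in the other. Stand everything upright on the floor of its well, let go, and leave the beaker, the rubber stopper and the little bowl standing where they are.

Things in the scene. Friction and masses are not known exactly. Their poses are not given: they have to be found in the camera images.
- long_tray: The long kit tray, 213 x 84 mm, a row of three wells. Bright metal, fixed. Floor 3 mm; walls and dividers 3 mm thick, 11 mm high over the bench. Wells 67 (along x) x 78 mm inside. A dark wire loop sticks out 27 mm at the -x end, 10 mm high. Origin: centre of the underside; x along the row, away from the loop; z up. Well centres at y = 0: loop end x = -70 mm, middle x = 0, far end x = +70 mm.
- short_tray: The short kit tray, 143 x 84 mm, two wells. Bright metal, fixed. Floor 3 mm; walls and dividers 3 mm thick, 11 mm high over the bench. Wells 67 (along x) x 78 mm inside. A dark wire loop sticks out 27 mm at the -x end, 10 mm high. Origin: centre of the underside; x along the row, away from the loop; z up. Well centres at y = 0: loop end x = -35 mm, far end x = +35 mm.
- amber_bottle: Small brown glass bottle with a ribbed red screw cap: body 46 mm diameter and straight up to 48 mm, then a shoulder, cap 28 mm diameter from 56 to 70 mm (overall height). About 90 g. Stands upright on the bench among the stock; origin at the centre of its underside, z up.
- collar: Plain open steel collar, a thick ring 50 mm outside diameter, 34 mm bore right through, 34 mm high, about 150 g. Stands upright on the bench among the stock; origin at the centre of its underside, z up.
- vial: Slim clear glass vial 26 mm diameter with a 27 mm blue cap, cap from 50 to 64 mm (overall height). About 30 g. Stands upright on the bench among the stock; origin at the centre of its underside, z up.
- vent_filter: White plastic vent filter: a drum 44 mm diameter (41 mm at the waist) and 40 mm high, with a thin hose barb, 9 to 14 mm thick, standing up from the middle of its top to 66 mm. About 50 g. Stands upright on the bench among the stock; origin at the centre of its underside, z up.
- port_plug: Steel blanking plug standing on its head: round head 44 mm diameter and 12 mm thick below, plain stem 18 mm diameter above it, to 56 mm overall, with a thin black seal on the stem. About 130 g. Stands upright on the bench among the stock; origin at the centre of its underside, z up.
- beaker: Empty clear glass beaker, 48 mm diameter, 60 mm high. Not part of either kit; a bystander that stays where it is. Stands upright on the bench among the stock; origin at the centre of its underside, z up.
- stopper: Solid black rubber stopper, a cone frustum 32 mm diameter below, 42 mm above, 30 mm high. Not part of either kit; a bystander that stays where it is. Stands upright on the bench among the stock; origin at the centre of its underside, z up.
- bowl: Small white ceramic bowl, 52 mm rim diameter, 28 mm high. Not part of either kit; a bystander that stays where it is. Stands upright on the bench among the stock; origin at the centre of its underside, z up.

How it is judged:
At the end, for the whole second after the job is handed in: Each of the five parts stands released in its own well: within 26 mm of the well centre along the tray and 31 mm across it (so anywhere inside its walls), underside less than 8 mm above the bench (on the 3 mm floor), tilted under 0.15 rad, slower than 20 mm/s (x of amber_bottle in the frame of long_tray between -0.096 and -0.044 m and y of amber_bottle in the frame of long_tray between -0.031 and 0.031 m and z of each of amber_bottle, collar, vial in the frame of long_tray below 0.008 m and angle between each of amber_bottle, collar, vial, vent_filter, port_plug's own z axis and vertical below 0.15 rad and linear speed of each of amber_bottle, collar, vial, vent_filter, port_plug below 0.02 m/s and x of collar in the frame of long_tray between -0.026 and 0.026 m and y of collar in the frame of long_tray between -0.031 and 0.031 m and x of vial in the frame of long_tray between 0.044 and 0.096 m and y of vial in the frame of long_tray between -0.031 and 0.031 m and x of vent_filter in the frame of short_tray between -0.061 and -0.009 m and y of vent_filter in the frame of short_tray between -0.031 and 0.031 m and z of each of vent_filter, port_plug in the frame of short_tray below 0.008 m and x of port_plug in the frame of short_tray between 0.009 and 0.061 m and y of port_plug in the frame of short_tray between -0.031 and 0.031 m); the robot touches nothing.
It fails at once if the beaker is shifted by more than 25 mm or knocked over (distance of beaker from where it was at the start of the episode above 0.025 m or angle between beaker's own z axis and vertical above 0.5 rad).
It fails at once if the stopper is shifted by more than 25 mm or knocked over (distance of stopper from where it was at the start of the episode above 0.025 m or angle between stopper's own z axis and vertical above 0.5 rad).
It fails at once if the bowl is shifted by more than 25 mm or knocked over (distance of bowl from where it was at the start of the episode above 0.025 m or angle between bowl's own z axis and vertical above 0.5 rad).
It also fails if it takes over 115 s, if anything falls off the work surface, if the arm or the gripper's body presses on something with over 40 N, if the wrist force passes 120 N, or if a joint passes its speed limit or range.

## Working session

There is one attempt and no reset: what is moved stays moved. The work goes in short steps, Python scripts to look and compute and a tool call to move; the robot and the scene stay as the last step left them, time stands still between calls to the robot, and variables do not carry over. Pictures are saved under pics/ and viewed, at most 14 in all, crops included, and the job is handed in when it is done.

Besides the shell and the picture viewer there is one more tool, called after "Request:" as name(argument=value, ...) on one line, values as JSON. carry_out: Moves the arm, as the interface text tells. Its arguments: {"type":"object","properties":{"motion":{"type":"array"},"gripper":{"type":"number"},"squeeze":{"type":"number"}},"required":["motion"]}

```bash
mkdir -p pics && cat > h.py <<'E'
import numpy as np, cv2
from bench import bot
N=["long_tray","short_tray","amber_bottle","collar","vial","vent_filter","port_plug","beaker","stopper","bowl"]
def cloud(p):
    z=p["z_map"]; v,u=np.mgrid[0:z.shape[0],0:z.shape[1]]
    c=np.stack([(u-p["cx"])/p["fx"]*z,(v-p["cy"])/p["fy"]*z,z,np.ones_like(z)],-1)
    return (c@np.array(p["world_from_camera"]).T)[...,:3]
def save(p,n): cv2.imwrite(f"pics/{n}.png",cv2.cvtColor(p["pixels"],cv2.COLOR_RGB2BGR))
E
python3 - <<'E'
from h import *
o=bot.get_obs(); print(o["tool_pos"],o["orientation"],o["grip_width"],o["clock"])
for cam in ["top","scene"]:
    p=bot.snapshot(cam); save(p,cam); W=cloud(p)
    print(cam,np.array(p["world_from_camera"]).round(2).tolist())
    for n in N:
        for d in bot.masks_of(n,p)[:2]:
            m=d["mask"]&(p["z_map"]>0); q=W[m]
            if len(q)==0: continue
            print(n,round(d["confidence"],2),m.sum(),(np.array(d["centre"])*[560,420]).round(),"lo",np.percentile(q,2,0).round(3),"hi",np.percentile(q,98,0).round(3))
E
```

```text
[ 0.22488145 -0.6090307   0.18945782] [ 9.84387997e-01  1.76009371e-01 -1.42039694e-04 -9.75801366e-04] 1.0014251424524252 0.0
top [[0.02, -0.99, 0.13, 0.46], [-1.0, -0.02, -0.01, 0.01], [0.01, -0.13, -0.99, 0.78], [0.0, 0.0, 0.0, 1.0]]
long_tray 0.71 5715 [427. 252.] lo [ 0.372 -0.353  0.   ] hi [ 0.593 -0.241  0.013]
short_tray 0.95 3793 [ 95. 248.] lo [0.417 0.265 0.001] hi [0.567 0.361 0.012]
collar 0.69 437 [350. 272.] lo [ 0.421 -0.151  0.004] hi [ 0.466 -0.105  0.037]
vial 0.72 308 [340. 157.] lo [ 0.646 -0.14  -0.   ] hi [ 0.67  -0.108  0.066]
vent_filter 0.59 568 [268. 148.] lo [ 0.65 -0.02 -0.  ] hi [0.694 0.021 0.066]
port_plug 0.75 469 [203. 158.] lo [ 0.638  0.11  -0.001] hi [0.679 0.15  0.057]
beaker 0.96 666 [198. 260.] lo [ 0.44   0.103 -0.   ] hi [0.485 0.156 0.062]
stopper 0.65 346 [335. 216.] lo [ 0.538 -0.13   0.027] hi [ 0.573 -0.097  0.032]
bowl 0.73 599 [274. 263.] lo [ 0.441 -0.032  0.004] hi [0.485 0.011 0.03 ]
bowl 0.72 391 [347. 273.] lo [ 0.421 -0.151  0.006] hi [ 0.465 -0.105  0.037]
scene [[-0.63, 0.54, -0.55, 1.0], [0.77, 0.43, -0.46, 0.38], [-0.01, -0.
[... 373 characters left out ...]
 0.95 434 [263. 154.] lo [ 0.423 -0.149  0.004] hi [ 0.467 -0.106  0.034]
vial 0.97 399 [189. 203.] lo [ 0.647 -0.131  0.001] hi [ 0.67  -0.109  0.064]
vent_filter 0.9 661 [234. 240.] lo [ 0.652 -0.016  0.003] hi [0.692 0.021 0.062]
port_plug 0.88 645 [291. 274.] lo [ 0.637  0.109 -0.002] hi [0.679 0.15  0.056]
port_plug 0.68 387 [297. 178.] lo [ 0.426 -0.034  0.   ] hi [0.485 0.012 0.029]
beaker 0.73 721 [351. 204.] lo [0.44  0.104 0.005] hi [0.484 0.145 0.06 ]
stopper 0.52 332 [229. 183.] lo [ 0.537 -0.133  0.001] hi [ 0.574 -0.096  0.031]
stopper 0.27 790 [352. 200.] lo [ 0.423  0.103 -0.   ] hi [0.484 0.145 0.06 ]
bowl 0.58 377 [298. 178.] lo [ 0.438 -0.034  0.003] hi [0.485 0.012 0.029]
```

View pics/top.png

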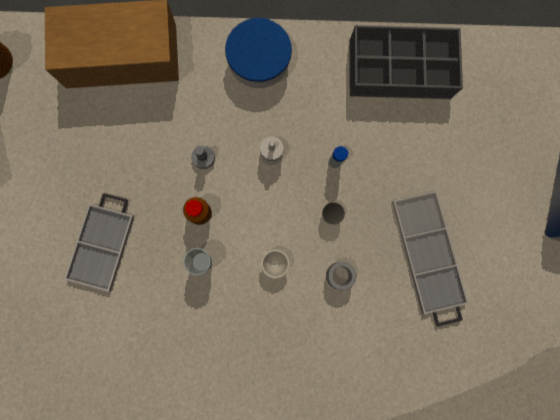

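View pics/scene.png

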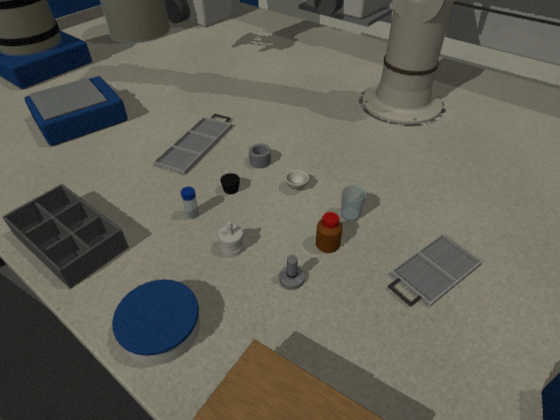

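```bash
python3 - <<'E'
from h import *
p=bot.snapshot("top"); q=bot.snapshot("scene"); A,B=cloud(p),cloud(q)
for n in ["long_tray","short_tray"]:
    for P,W in((p,A),(q,B)):
        d=bot.masks_of(n,P)[0]; X=W[d["mask"]&(P["z_map"]>0)]
        for lo,hi in((0.0015,.0055),(.008,.013)):
            Y=X[(X[:,2]>lo)&(X[:,2]<hi)][:,:2].astype(np.float32)
            if len(Y)<20: continue
            print(n,lo,len(Y),cv2.minAreaRect(Y),Y.mean(0))
# objects: top slices from both cameras
C=np.vstack([A[p["z_map"]>0],B[q["z_map"]>0]])
for n,c,z0,z1 in [("bottlecap",(.56,.133),.06,.075),("bottlebody",(.56,.133),.01,.047),("collar",(.445,-.128),.029,.038),("vial",(.657,-.121),.052,.068),("ventdrum",(.672,.001),.034,.042),("ventbarb",(.672,.001),.05,.068),("plugstem",(.659,.13),.03,.06),("plughead",(.659,.13),.006,.014),("beaker",(.46,.127),.05,.064),("stopper",(.556,-.115),.025,.034),("bowl",(.462,-.01),.022,.032)]:
    m=(np.hypot(*(C[:,:2]-c).T)<.035)&(C[:,2]>z0)&(C[:,2]<z1)
    Y=C[m]; 
    if len(Y)<5: print(n,len(Y)); continue
    (cx,cy),r=cv2.minEnclosingCircle(Y[:,:2].astype(np.float32))
    print(n,len(Y),"circ",round(cx,4),round(cy,4),round(r,4),"mean",Y.mean(0).round(3))
E
```

```text
long_tray 0.0015 3893 ((0.4800427556037903, -0.2992855906486511), (0.23587989807128906, 0.08576520532369614), 14.720333099365234) [ 0.49062687 -0.29783487]
long_tray 0.008 877 ((0.4789929687976837, -0.2994190454483032), (0.2394629716873169, 0.08606217801570892), 14.157604217529297) [ 0.46963295 -0.30058774]
long_tray 0.0015 1174 ((0.48562413454055786, -0.29714593291282654), (0.22532108426094055, 0.08482728898525238), 14.270662307739258) [ 0.49398825 -0.29833975]
long_tray 0.008 345 ((0.48501449823379517, -0.2962228059768677), (0.22587928175926208, 0.08692888170480728), 13.338829040527344) [ 0.50012475 -0.28822064]
short_tray 0.0015 2669 ((0.4860248267650604, 0.3126603364944458), (0.08950651437044144, 0.14935265481472015), 78.46220397949219) [0.4843311  0.31403586]
short_tray 0.008 612 ((0.49768632650375366, 0.30973100662231445), (0.08583573997020721, 0.1687183380126953), 76.50133514404297) [0.49807858 0.30982885]
short_tray 0.0015 2272 ((0.49641820788383484, 0.30923181772232056), (0.0830121785402298, 0.16850319504737854), 76.27940368652344) [0.4832301  0.31167245]
short_tray 0.008 696 ((0.4965124726295471, 0.3079172372817993), (0.08470819890499115, 0.17299921810626984), 76.34288024902344) [0.5051441  0.30902323]
bottlecap 450 circ 0.5521 0.1315 0.0165 mean [0.554 0.133 0.069]
bottlebody 445 circ 0.5537 0.1324 0.0233 mean [0.563 0.136 0.029]
collar 517 circ 0.4421 -0.1299 0.0263 mean [ 0.443 -0.129  0.033]
vial 356 circ 0.6573 -0.1213 0.014 mean [ 0.658 -0.12   0.062]
ventdrum 690 circ 0.671 0.0007 0.0229 mean [0.671 0.002 0.039]
ventbarb 83 circ 0.6711 0.0003 0.0058 mean [0.671 0.001 0.061]
plugstem 286 circ 0.6576 0.1295 0.0098 mean [0.66  0.13  0.049]
plughead 596 circ 0.6587 0.1299 0.0224 mean [0.659 0.131 0.011]
beaker 426 circ 0.4615 0.1237 0.0252 mean [0.462 0.125 0.057]
stopper 605 circ 0.5547 -0.1151 0.0216 mean [ 0.556 -0.114  0.03 ]
bowl 405 circ 0.4605 -0.0115 0.0273 mean [ 0.461 -0.011  0.027]
```

The top view shows the long tray at right with its loop at the near end (448,316), and the short tray at left with its loop at the far end (113,204). The scene view agrees: bottle (328,232), plug (291,274), vent filter (231,240), vial (189,203), collar (260,155). The fitted circles match the sizes given.

- **Long tray:** yaw is about 14.4°, and the wells are at loop (.425,-.313), middle (.493,-.296) and far (.561,-.279).
- **Short tray:** yaw is about 166.3°, and the wells are at loop (.517,.304) and far (.449,.321).

I'll start with the collar.

Request:
carry_out(motion=[[2, 4, 0, 0], [4.5, 9, -1, 0], [7, 14, -2, 0], [9, 19, -3, 0], [11, 24, -4, 0], [13.5, 29, -5, 0], [16, 34, -6, 0], [18, 39, -7, 0], [20, 44, -7, 0], [21, 46.5, -7, 0], [21.8, 48.1, -7, 0], [21.8, 48.1, -7, 0], [21.8, 48.1, -7, 0], [21.8, 48.1, -7, 0]], gripper=1, squeeze=25)

```text
clock: 3.15
tool_pos: [0.4427, -0.1299, 0.1205]
orientation: [0.985, 0.175, -0.0, 0.0]
ft_force: [-0.2, -0.8, 0.0]
grip_width: 0.997
grasp_force: 0.0
```

Request:
carry_out(motion=[[0, 0, -4, 0], [0, 0, -8, 0], [0, 0, -10, 0], [0, 0, -10.7, 0], [0, 0, -10.7, 0], [0, 0, -10.7, 0]])

```text
clock: 3.9
tool_pos: [0.4441, -0.1292, 0.0144]
orientation: [0.984, 0.176, 0.001, 0.0]
ft_force: [0.8, 0.6, 0.6]
grip_width: 0.996
grasp_force: 0.0
```

Request:
carry_out(motion=[[0, 0, 0, 0], [0, 0, 0, 0], [0, 0, 0, 0], [0, 0, 0, 0], [0, 0, 0, 0], [0, 0, 0, 0], [0, 0, 0, 0], [0, 0, 0, 0]], gripper=0, squeeze=30)

```text
clock: 4.9
tool_pos: [0.4432, -0.1287, 0.0135]
orientation: [0.984, 0.176, 0.0, -0.0]
ft_force: [-0.8, -0.3, -0.1]
grip_width: 0.18
grasp_force: 0.0
```

```bash
python3 - <<'E'
from h import *
o=bot.get_obs();print(o["grip_width"],o["grasp_force"],o["tool_pos"])
a=bot.snapshot("top");b=bot.snapshot("scene")
A=cv2.resize(a["pixels"][180:340,260:460],None,fx=2.,fy=2.);B=cv2.resize(b["pixels"][80:240,160:360],None,fx=2.,fy=2.)
save({"pixels":np.hstack([A,B])},"c1")
E
```

```text
0.1796976657652418 0.0 [ 0.44323586 -0.12869592  0.01349938]
```

View pics/c1.png

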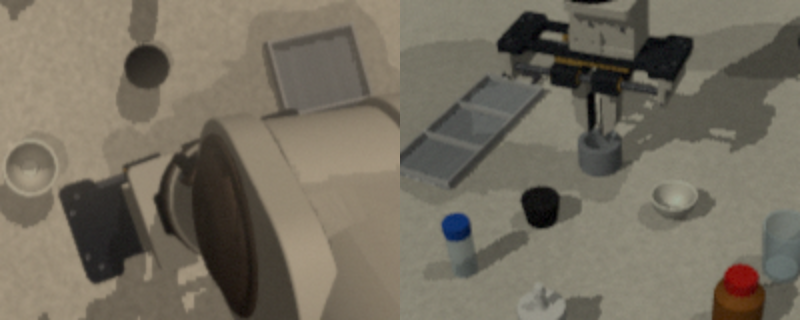

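```bash
python3 - <<'E'
from h import *
o=bot.get_obs();print(o["grip_width"],o["grasp_force"],o["tool_pos"])
w=bot.snapshot("wrist");b=bot.snapshot("scene");W=cloud(b)
B=cv2.resize(b["pixels"][90:190,200:320],(560,420)) 
save({"pixels":cv2.resize(np.hstack([w["pixels"],B]),(800,300))},"c2")
for r in range(118,176,4): print(r,[tuple((W[r,c]*1000).round().astype(int)) for c in (252,258,264,270)])
E
```

```text
0.09452981823663106 0.0 [ 0.44321096 -0.12871227  0.01350836]
118 [(np.int64(472), np.int64(-119), np.int64(132)), (np.int64(472), np.int64(-103), np.int64(138)), (np.int64(465), np.int64(-93), np.int64(138)), (np.int64(445), np.int64(-94), np.int64(128))]
122 [(np.int64(456), np.int64(-136), np.int64(108)), (np.int64(471), np.int64(-105), np.int64(127)), (np.int64(467), np.int64(-92), np.int64(130)), (np.int64(458), np.int64(-84), np.int64(129))]
126 [(np.int64(457), np.int64(-135), np.int64(99)), (np.int64(441), np.int64(-133), np.int64(92)), (np.int64(467), np.int64(-93), np.int64(121)), (np.int64(316), np.int64(-206), np.int64(0))]
130 [(np.int64(457), np.int64(-136), np.int64(89)), (np.int64(452), np.int64(-123), np.int64(91)), (np.int64(448), np.int64(-110), np.int64(94)), (np.int64(329), np.int64(-196), np.int64(-1))]
134 [(np.int64(456), np.int64(-137), np.int64(78)), (np.int64(441), np.int64(-133), np.int64(72)), (np.int64(445), np.int64(-113), np.int64(82)), (np.int64(341), np.int64(-185), np.int64(-2))]
138 [(np.int64(458), np.int64(-137), np.int64(69)), (np.int64(443), np
[... 1151 characters left out ...]
4), np.int64(-117), np.int64(16)), (np.int64(453), np.int64(-109), np.int64(14)), (np.int64(433), np.int64(-108), np.int64(2))]
166 [(np.int64(467), np.int64(-133), np.int64(-1)), (np.int64(462), np.int64(-119), np.int64(3)), (np.int64(454), np.int64(-109), np.int64(3)), (np.int64(441), np.int64(-101), np.int64(-1))]
170 [(np.int64(1001), np.int64(384), np.int64(577)), (np.int64(469), np.int64(-113), np.int64(-1)), (np.int64(460), np.int64(-103), np.int64(-2)), (np.int64(453), np.int64(-92), np.int64(-1))]
174 [(np.int64(487), np.int64(-115), np.int64(-2)), (np.int64(480), np.int64(-103), np.int64(0)), (np.int64(470), np.int64(-95), np.int64(-3)), (np.int64(464), np.int64(-83), np.int64(0))]
```

View pics/c2.png

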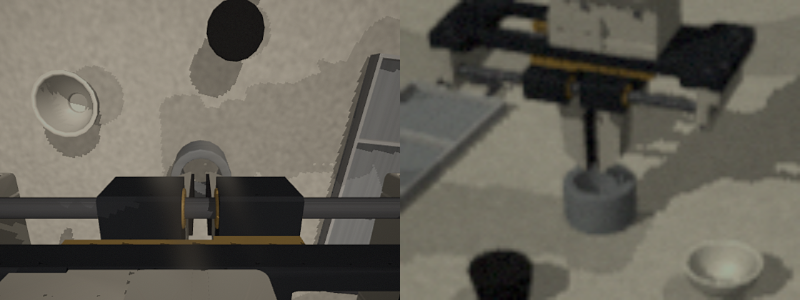

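The fingers closed on nothing. In the scene depth their tips end at about z=.05 (rows 142–146), above the collar, while the reported TCP is .0135. I'll open, raise and measure the true tip position.

Request:
carry_out(motion=[[0, 0, 3, 0], [0, 0, 6, 0], [0, 0, 6, 0], [0, 0, 6, 0], [0, 0, 6, 0], [0, 0, 6, 0], [0, 0, 6, 0], [0, 0, 6, 0], [0, 0, 6, 0], [0, 0, 6, 0]], gripper=1)

```text
clock: 6.35
tool_pos: [0.4433, -0.1287, 0.0735]
orientation: [0.984, 0.176, 0.0, 0.0]
ft_force: [-0.4, -0.2, 0.8]
grip_width: 0.991
grasp_force: 0.0
```

```bash
python3 - <<'E'
from h import *
o=bot.get_obs();print(o["grip_width"],o["tool_pos"],o["orientation"])
b=bot.snapshot("scene");W=cloud(b); t=bot.snapshot("top")
m=(b["z_map"]>0)&(W[...,2]>.05)&(np.hypot(W[...,0]-.443,W[...,1]+.129)<.11)
Y=W[m]
for z in np.arange(.06,.2,.01):
    k=Y[(Y[:,2]>=z)&(Y[:,2]<z+.01)]
    if len(k): print(round(z,3),len(k),k.min(0).round(3),k.max(0).round(3), k[:,2].min().round(4))
save({"pixels":cv2.resize(b["pixels"][60:200,170:357],(748,560))},"c3")
E
```

```text
0.9912236674533387 [ 0.44326207 -0.12874139  0.07354201] [9.84391741e-01 1.75991190e-01 3.74307425e-05 2.05409325e-05]
0.1 4 [ 0.433 -0.175  0.109] [ 0.458 -0.081  0.109] 0.1085
0.11 48 [ 0.432 -0.181  0.11 ] [ 0.473 -0.072  0.12 ] 0.11
0.12 93 [ 0.409 -0.187  0.12 ] [ 0.475 -0.068  0.13 ] 0.1201
0.13 97 [ 0.411 -0.185  0.13 ] [ 0.475 -0.066  0.14 ] 0.1301
0.14 104 [ 0.414 -0.187  0.14 ] [ 0.476 -0.065  0.15 ] 0.1402
0.15 105 [ 0.414 -0.186  0.15 ] [ 0.476 -0.065  0.16 ] 0.1502
0.16 57 [ 0.429 -0.187  0.16 ] [ 0.475 -0.065  0.17 ] 0.16
0.17 69 [ 0.382 -0.198  0.172] [ 0.506 -0.036  0.18 ] 0.1717
0.18 326 [ 0.383 -0.199  0.18 ] [ 0.508 -0.036  0.19 ] 0.18
0.19 509 [ 0.382 -0.208  0.19 ] [ 0.508 -0.03   0.2  ] 0.19
0.2 317 [ 0.381 -0.206  0.2  ] [ 0.509 -0.029  0.21 ] 0.2
```

View pics/c3.png

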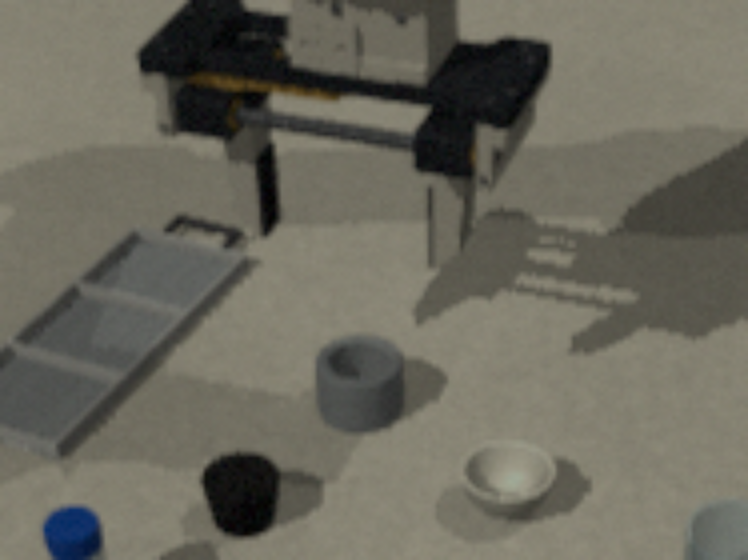

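Opened at a reported TCP z of .0735, the fingertips sit at z≈.109 in depth. So the true tip is about 35 mm above the reported TCP, while xy agrees. I'll correct for that.

Request:
carry_out(motion=[[0, 0, -4, 0], [0, 0, -8, 0], [0, 0, -9.5, 0], [0, 0, -9.5, 0], [0, 0, -9.5, 0], [0, 0, -9.5, 0]])

```text
clock: 7.2
tool_pos: [0.4444, -0.1291, -0.0203]
orientation: [0.984, 0.176, 0.001, 0.001]
ft_force: [0.2, -0.4, -0.6]
grip_width: 1.0
grasp_force: 0.0
```

Request:
carry_out(motion=[[0, 0, 0, 0], [0, 0, 0, 0], [0, 0, 0, 0], [0, 0, 0, 0], [0, 0, 0, 0], [0, 0, 0, 0], [0, 0, 0, 0], [0, 0, 0, 0]], gripper=0, squeeze=30)

```text
clock: 8.2
tool_pos: [0.4432, -0.1287, -0.0215]
orientation: [0.984, 0.176, 0.0, -0.0]
ft_force: [-0.3, -0.4, -0.7]
grip_width: 0.537
grasp_force: 30.0
```

Request:
carry_out(motion=[[0, 0, 3, 0], [0, 0, 6, 0], [1, -4, 7, 0], [2.5, -8, 7, 0], [4, -12, 7, 0], [5, -15.5, 7, 0], [5, -16.7, 7, 0], [5, -16.7, 7, 0], [5, -16.7, 5, 0], [5, -16.7, 3, 0], [5, -16.7, 1.5, 0], [5, -16.7, 0.8, 0], [5, -16.7, 0.4, 0], [5, -16.7, 0.4, 0], [5, -16.7, 0.4, 0], [5, -16.7, 0.4, 0]])

```text
clock: 10.2
tool_pos: [0.4936, -0.2961, -0.0169]
orientation: [0.984, 0.176, 0.0, 0.0]
ft_force: [0.6, -0.1, -1.0]
grip_width: 0.546
grasp_force: 30.0
```

Request:
carry_out(motion=[[0, 0, -0.1, 0], [0, 0, -0.1, 0], [0, 0, -0.1, 0], [0, 0, -0.1, 0], [0, 0, -0.1, 0], [0, 0, -0.1, 0], [0, 0, -0.1, 0]], gripper=0.85)

```text
clock: 11.08
tool_pos: [0.4932, -0.2957, -0.0185]
orientation: [0.984, 0.176, 0.0, -0.0]
ft_force: [-0.4, -0.2, 0.5]
grip_width: 0.847
grasp_force: 0.0
```

Request:
carry_out(motion=[[0, 0, 2, 0], [0, 0, 5, 0], [0, 0, 9, 0], [3, 3, 9, 0], [7, 7, 9, 0], [11, 11.5, 9, 0], [14, 15, 9, 0], [16.4, 17.5, 9, 0], [16.4, 17.5, 9, 0], [16.4, 17.5, 9, 0], [16.4, 17.5, 9, 0]], gripper=0.85)

```text
clock: 12.45
tool_pos: [0.6564, -0.1229, 0.0718]
orientation: [0.985, 0.175, -0.0, 0.001]
ft_force: [0.4, 0.7, -0.6]
grip_width: 0.851
grasp_force: 0.0
```

```bash
python3 - <<'E'
from h import *
o=bot.get_obs();print(o["grip_width"],o["tool_pos"])
w=bot.snapshot("top");W=cloud(w);b=bot.snapshot("scene");B=cloud(b)
C=np.vstack([W[w["z_map"]>0],B[b["z_map"]>0]])
for c,lo,hi in(((.493,-.296),.025,.045),((.657,-.121),.045,.068)):
    Y=C[(np.hypot(*(C[:,:2]-c).T)<.035)&(C[:,2]>lo)&(C[:,2]<hi)]
    print(len(Y),cv2.minEnclosingCircle(Y[:,:2].astype(np.float32)),np.percentile(Y[:,2],95) if len(Y) else 0)
E
```

```text
0.8505407144630942 [ 0.65641084 -0.1228735   0.07183985]
464 ((0.4940396845340729, -0.29542723298072815), 0.0254164170473814) 0.03895325505844509
228 ((0.6583214402198792, -0.12262984365224838), 0.014769251458346844) 0.06445882821604003
```

Request:
carry_out(motion=[[0, 0, -3, 0], [0, 0, -6, 0], [0, 0, -8, 0], [0, 0, -8.7, 0], [0, 0, -8.7, 0], [0, 0, -8.7, 0]])

```text
clock: 13.3
tool_pos: [0.6583, -0.1207, -0.0142]
orientation: [0.984, 0.176, 0.001, 0.0]
ft_force: [0.4, -0.4, 0.2]
grip_width: 0.848
grasp_force: 0.0
```

Request:
carry_out(motion=[[0, 0, 0, 0], [0, 0, 0, 0], [0, 0, 0, 0], [0, 0, 0, 0], [0, 0, 0, 0], [0, 0, 0, 0], [0, 0, 0, 0], [0, 0, 0, 0]], gripper=0, squeeze=20)

```text
clock: 14.3
tool_pos: [0.6571, -0.1207, -0.0155]
orientation: [0.984, 0.176, -0.0, -0.0]
ft_force: [0.3, 0.6, 0.8]
grip_width: 0.284
grasp_force: 20.0
```

Request:
carry_out(motion=[[0, 0, 3, 0], [0, 0, 6, 0], [-2, -4, 7, 0], [-5, -8, 7, 0], [-7.5, -12, 7, 0], [-9.5, -15, 7, 0], [-9.6, -15.8, 7, 0], [-9.6, -15.8, 7, 0], [-9.6, -15.8, 5, 0], [-9.6, -15.8, 3, 0], [-9.6, -15.8, 1.5, 0], [-9.6, -15.8, 0.8, 0], [-9.6, -15.8, 0.3, 0], [-9.6, -15.8, 0.3, 0], [-9.6, -15.8, 0.3, 0], [-9.6, -15.8, 0.3, 0]])

```text
clock: 16.3
tool_pos: [0.5614, -0.2789, -0.0122]
orientation: [0.984, 0.176, 0.0, 0.0]
ft_force: [0.7, 0.2, -0.7]
grip_width: 0.287
grasp_force: 20.0
```

Request:
carry_out(motion=[[0, 0, 0, 0], [0, 0, 0, 0], [0, 0, 0, 0], [0, 0, 0, 0], [0, 0, 0, 0], [0, 0, 0, 0], [0, 0, 0, 0]], gripper=0.75)

```text
clock: 17.18
tool_pos: [0.5613, -0.2787, -0.0125]
orientation: [0.984, 0.176, 0.0, -0.0]
ft_force: [0.3, -0.4, -0.5]
grip_width: 0.747
grasp_force: 0.0
```

Request:
carry_out(motion=[[0, 0, 3, 0], [0, 0, 6, 0], [0, 0, 9.5, 0], [2, 5, 9.5, 0], [4, 10, 9.5, 0], [6, 15, 9.5, 0], [8, 20, 9.5, 0], [10, 25, 9.5, 0], [11, 28, 9.5, 0], [11, 28, 9.5, 0], [11, 28, 9.5, 0], [11, 28, 9.5, 0]], gripper=1)

```text
clock: 18.68
tool_pos: [0.6709, -0.0012, 0.0823]
orientation: [0.985, 0.175, -0.0, 0.001]
ft_force: [0.8, -0.4, -0.0]
grip_width: 1.0
grasp_force: 0.0
```

```bash
python3 - <<'E'
from h import *
o=bot.get_obs();print(o["grip_width"],o["tool_pos"])
w=bot.snapshot("top");W=cloud(w);b=bot.snapshot("scene");B=cloud(b)
C=np.vstack([W[w["z_map"]>0],B[b["z_map"]>0]])
for c,lo,hi in(((.561,-.279),.045,.075),((.671,.001),.032,.045)):
    Y=C[(np.hypot(*(C[:,:2]-c).T)<.035)&(C[:,2]>lo)&(C[:,2]<hi)]
    print(len(Y),cv2.minEnclosingCircle(Y[:,:2].astype(np.float32)),np.percentile(Y[:,2],95) if len(Y) else 0)
E
```

```text
0.9995558155968793 [ 0.67093538 -0.00120448  0.08230828]
0 ((0.0, 0.0), 0.0) 0
728 ((0.670139491558075, -0.0003037404967471957), 0.023304253816604614) 0.042072829868833046
```

```bash
python3 - <<'E'
from h import *
w=bot.snapshot("top");b=bot.snapshot("scene")
save({"pixels":cv2.resize(np.hstack([w["pixels"],b["pixels"]]),(800,300))},"c4")
for p in(w,b):
  W=cloud(p)
  for d in bot.masks_of("vial",p)[:2]:
    q=W[d["mask"]&(p["z_map"]>0)]; print(d["confidence"],np.percentile(q,2,0).round(3),np.percentile(q,98,0).round(3))
E
```

```text
(no output)
```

View pics/c4.png

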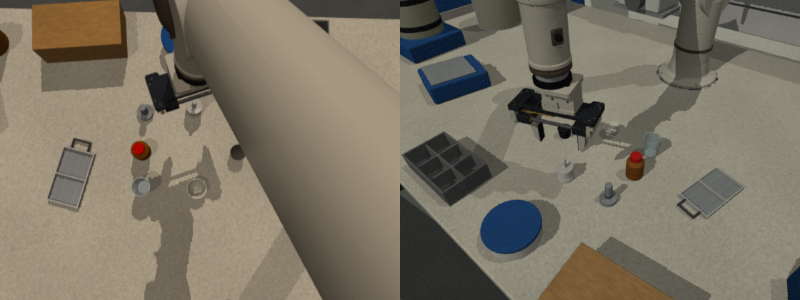

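The arm hides the long tray in both views, so I'll check the vial later. Carrying on with the vent filter.

Request:
carry_out(motion=[[0, 0, -3, 0], [0, 0, -6, 0], [0, 0, -9, 0], [0, 0, -10.4, 0], [0, 0, -10.4, 0], [0, 0, -10.4, 0]])

```text
clock: 19.73
tool_pos: [0.6724, 0.0015, -0.0202]
orientation: [0.984, 0.176, 0.001, 0.0]
ft_force: [0.1, -0.2, 0.3]
grip_width: 0.999
grasp_force: 0.0
```

Request:
carry_out(motion=[[0, 0, 0, 0], [0, 0, 0, 0], [0, 0, 0, 0], [0, 0, 0, 0], [0, 0, 0, 0], [0, 0, 0, 0], [0, 0, 0, 0], [0, 0, 0, 0]], gripper=0, squeeze=20)

```text
clock: 20.72
tool_pos: [0.6712, 0.0013, -0.0215]
orientation: [0.984, 0.176, -0.0, 0.0]
ft_force: [-0.1, -0.2, -0.1]
grip_width: 0.467
grasp_force: 20.0
```

Request:
carry_out(motion=[[0, 0, 3, 0], [0, 0, 6, 0], [0, 0, 10, 0], [-2.5, 5, 10, 0], [-5, 10, 10, 0], [-7.5, 15, 10, 0], [-10, 20, 10, 0], [-12.5, 25, 10, 0], [-15, 29, 10, 0], [-15.4, 30.3, 10, 0], [-15.4, 30.3, 9, 0], [-15.4, 30.3, 6, 0], [-15.4, 30.3, 3, 0], [-15.4, 30.3, 1.5, 0], [-15.4, 30.3, 0.8, 0], [-15.4, 30.3, 0.3, 0], [-15.4, 30.3, 0.3, 0], [-15.4, 30.3, 0.3, 0], [-15.4, 30.3, 0.3, 0]])

```text
clock: 23.1
tool_pos: [0.5175, 0.3045, -0.018]
orientation: [0.984, 0.176, 0.0, -0.0]
ft_force: [-0.3, 0.0, -0.8]
grip_width: 0.473
grasp_force: 20.0
```

Request:
carry_out(motion=[[0, 0, 0, 0], [0, 0, 0, 0], [0, 0, 0, 0], [0, 0, 0, 0], [0, 0, 0, 0], [0, 0, 0, 0], [0, 0, 0, 0]], gripper=0.8)

```text
clock: 23.98
tool_pos: [0.5172, 0.3043, -0.0185]
orientation: [0.984, 0.176, 0.0, -0.0]
ft_force: [-0.3, 0.1, 0.7]
grip_width: 0.802
grasp_force: 0.0
```

Request:
carry_out(motion=[[0, 0, 3, 0], [0, 0, 6, 0], [0, 0, 9.5, 0], [4, -4, 9.5, 0], [8, -8.5, 9.5, 0], [12, -13, 9.5, 0], [14, -16.5, 9.5, 0], [14.1, -17.4, 9.5, 0], [14.1, -17.4, 9.5, 0], [14.1, -17.4, 9.5, 0]], gripper=0.8)

```text
clock: 25.22
tool_pos: [0.6571, 0.133, 0.0767]
orientation: [0.984, 0.178, -0.0, -0.001]
ft_force: [-1.2, -0.3, -0.1]
grip_width: 0.8
grasp_force: 0.0
```

```bash
python3 - <<'E'
from h import *
o=bot.get_obs();print(o["grip_width"],o["tool_pos"])
w=bot.snapshot("top");W=cloud(w);b=bot.snapshot("scene");B=cloud(b)
C=np.vstack([W[w["z_map"]>0],B[b["z_map"]>0]])
for c,lo,hi in(((.561,-.279),.045,.075),((.494,-.296),.025,.05),((.517,.304),.032,.048),((.517,.304),.055,.08),((.6585,.13),.025,.06),((.6585,.13),.006,.015),((.553,.132),.055,.08)):
    Y=C[(np.hypot(*(C[:,:2]-c).T)<.035)&(C[:,2]>lo)&(C[:,2]<hi)]
    print(len(Y),cv2.minEnclosingCircle(Y[:,:2].astype(np.float32)),np.percentile(Y[:,2],95) if len(Y) else 0)
E
```

```text
0.8000638378564968 [0.65706164 0.1330264  0.07672318]
404 ((0.5615256428718567, -0.2785959541797638), 0.014277954585850239) 0.06865698951268391
469 ((0.4936574101448059, -0.297272652387619), 0.027126016095280647) 0.03841325781109515
968 ((0.5168483853340149, 0.3042006492614746), 0.023359747603535652) 0.045183242283903316
95 ((0.5183104276657104, 0.3032305836677551), 0.0051041413098573685) 0.06986158184217381
195 ((0.658316433429718, 0.12866970896720886), 0.009680061601102352) 0.056013044119116825
332 ((0.6578549146652222, 0.12879301607608795), 0.022761551663279533) 0.012772509639302886
0 ((0.0, 0.0), 0.0) 0
```

Request:
carry_out(motion=[[0, 0, -3, 0], [0, 0, -6, 0], [0, 0, -8, 0], [0, 0, -9, 0], [0, 0, -9, 0], [0, 0, -9, 0]])

```text
clock: 26.08
tool_pos: [0.6592, 0.1307, -0.0124]
orientation: [0.984, 0.176, 0.001, -0.0]
ft_force: [-0.1, 1.0, -0.2]
grip_width: 0.803
grasp_force: 0.0
```

Request:
carry_out(motion=[[0, 0, 0, 0], [0, 0, 0, 0], [0, 0, 0, 0], [0, 0, 0, 0], [0, 0, 0, 0], [0, 0, 0, 0], [0, 0, 0, 0], [0, 0, 0, 0], [0, 0, 0, 0]], gripper=0, squeeze=35)

```text
clock: 27.2
tool_pos: [0.6582, 0.1302, -0.0135]
orientation: [0.984, 0.176, -0.0, 0.0]
ft_force: [-0.2, 0.2, -0.0]
grip_width: 0.19
grasp_force: 35.0
```

Request:
carry_out(motion=[[0, 0, 3, 0], [0, 0, 6, 0], [0, 0, 10, 0], [-4, 3.5, 10, 0], [-8, 7, 10, 0], [-12, 11, 10, 0], [-16, 14.5, 10, 0], [-19, 17.5, 10, 0], [-20.9, 19, 10, 0], [-20.9, 19, 10, 0], [-20.9, 19, 9, 0], [-20.9, 19, 6, 0], [-20.9, 19, 3, 0], [-20.9, 19, 1.5, 0], [-20.9, 19, 0.8, 0], [-20.9, 19, 0.3, 0], [-20.9, 19, 0.3, 0], [-20.9, 19, 0.3, 0], [-20.9, 19, 0.3, 0]])

```text
clock: 29.58
tool_pos: [0.4495, 0.3205, -0.01]
orientation: [0.984, 0.176, 0.0, -0.0]
ft_force: [0.0, -0.1, -0.8]
grip_width: 0.189
grasp_force: 35.0
```

Request:
carry_out(motion=[[0, 0, 0, 0], [0, 0, 0, 0], [0, 0, 0, 0], [0, 0, 0, 0], [0, 0, 0, 0], [0, 0, 0, 0], [0, 0, 0, 0]], gripper=0.6)

```text
clock: 30.45
tool_pos: [0.4492, 0.3203, -0.0105]
orientation: [0.984, 0.176, -0.0, -0.0]
ft_force: [0.4, 0.2, 0.1]
grip_width: 0.605
grasp_force: 0.0
```

Request:
carry_out(motion=[[0, 0, 3, 0], [0, 0, 6, 0], [0, 0, 10, 0], [3, -5, 10, 0], [6, -10, 10, 0], [9, -15, 10, 0], [10.4, -18, 10, 0], [10.4, -18.8, 10, 0], [10.4, -18.8, 10, 0], [10.4, -18.8, 10, 0]], gripper=1)

```text
clock: 31.7
tool_pos: [0.5524, 0.1345, 0.0897]
orientation: [0.984, 0.177, 0.0, -0.0]
ft_force: [-0.4, -0.3, 1.0]
grip_width: 0.998
grasp_force: 0.0
```

```bash
python3 - <<'E'
from h import *
o=bot.get_obs();print(o["grip_width"],o["tool_pos"])
w=bot.snapshot("top");W=cloud(w);b=bot.snapshot("scene");B=cloud(b)
C=np.vstack([W[w["z_map"]>0],B[b["z_map"]>0]])
for c,lo,hi in(((.449,.32),.03,.065),((.449,.32),.0125,.018),((.5537,.1324),.055,.08),((.5537,.1324),.01,.047)):
    Y=C[(np.hypot(*(C[:,:2]-c).T)<.035)&(C[:,2]>lo)&(C[:,2]<hi)]
    print(len(Y),cv2.minEnclosingCircle(Y[:,:2].astype(np.float32)),np.percentile(Y[:,2],95) if len(Y) else 0)
E
```

```text
0.9984498325640351 [0.55236516 0.13449448 0.08969691]
192 ((0.449745237827301, 0.3196948766708374), 0.009888249449431896) 0.05919186814108832
272 ((0.45018744468688965, 0.31917428970336914), 0.02241138182580471) 0.016267899413882264
242 ((0.5528494715690613, 0.13165362179279327), 0.01570349745452404) 0.07065685626592545
355 ((0.5527299642562866, 0.13245940208435059), 0.023755254223942757) 0.04541695845229663
```

Plug placed. Commanded z is .0895, so I'll descend 11.1 cm for the bottle.

Request:
carry_out(motion=[[0, 0, -3, 0], [0, 0, -6, 0], [0, 0, -9, 0], [0, 0, -11, 0], [0, 0, -11, 0], [0, 0, -11, 0]])

```text
clock: 32.55
tool_pos: [0.5539, 0.133, -0.0196]
orientation: [0.984, 0.176, 0.001, -0.0]
ft_force: [-0.0, 0.4, 0.3]
grip_width: 1.0
grasp_force: 0.0
```

Request:
carry_out(motion=[[0, 0, 0, 0], [0, 0, 0, 0], [0, 0, 0, 0], [0, 0, 0, 0], [0, 0, 0, 0], [0, 0, 0, 0], [0, 0, 0, 0], [0, 0, 0, 0]], gripper=0, squeeze=25)

```text
clock: 33.55
tool_pos: [0.5532, 0.1322, -0.0205]
orientation: [0.984, 0.176, 0.0, 0.0]
ft_force: [-0.5, -0.1, 0.7]
grip_width: 0.493
grasp_force: 25.0
```

Request:
carry_out(motion=[[0, 0, 3, 0], [0, 0, 6, 0], [0, 0, 10, 0], [-1.5, -5, 10, 0], [-3, -10, 10, 0], [-4.5, -15, 10, 0], [-6, -20, 10, 0], [-7.5, -25, 10, 0], [-9, -30, 10, 0], [-10.5, -35, 10, 0], [-12, -40, 10, 0], [-12.8, -43.5, 10, 0], [-12.8, -44.5, 10, 0], [-12.8, -44.5, 10, 0], [-12.8, -44.5, 10, 0]])

```text
clock: 35.42
tool_pos: [0.426, -0.3105, 0.0795]
orientation: [0.984, 0.177, 0.0, -0.001]
ft_force: [0.6, -0.9, -1.0]
grip_width: 0.498
grasp_force: 25.0
```

Request:
carry_out(motion=[[0, 0, -3, 0], [0, 0, -6, 0], [0, 0, -8, 0], [0, 0, -9, 0], [0, 0, -9.4, 0], [0, 0, -9.7, 0], [0, 0, -9.7, 0], [0, 0, -9.7, 0], [0, 0, -9.7, 0]])

```text
clock: 36.55
tool_pos: [0.4254, -0.313, -0.0171]
orientation: [0.984, 0.176, 0.0, 0.0]
ft_force: [-0.6, 0.0, -1.6]
grip_width: 0.494
grasp_force: 25.0
```

Request:
carry_out(motion=[[0, 0, 0, 0], [0, 0, 0, 0], [0, 0, 0, 0], [0, 0, 0, 0], [0, 0, 0, 0], [0, 0, 0, 0], [0, 0, 0, 0]], gripper=0.8)

```text
clock: 37.42
tool_pos: [0.4252, -0.3127, -0.0175]
orientation: [0.984, 0.176, 0.0, -0.0]
ft_force: [-0.5, -0.5, 0.7]
grip_width: 0.801
grasp_force: 0.0
```

Request:
carry_out(motion=[[0, 0, 3, 0], [0, 0, 7, 0], [0, 0, 12, 0], [-4, -4, 15, 0], [-8, -8, 15, 0], [-12, -12, 15, 0], [-15, -17, 15, 0], [-17, -22, 15, 0], [-17, -22, 15, 0], [-17, -22, 15, 0], [-17, -22, 15, 0], [-17, -22, 15, 0]])

```text
clock: 38.92
tool_pos: [0.2563, -0.5316, 0.1327]
orientation: [0.984, 0.177, 0.0, -0.0]
ft_force: [0.1, 0.1, 0.4]
grip_width: 0.798
grasp_force: 0.0
```

```bash
python3 - <<'E'
from h import *
o=bot.get_obs();print(o["grip_width"],o["tool_pos"],o["clock"])
w=bot.snapshot("top");b=bot.snapshot("scene")
C=np.vstack([cloud(p)[p["z_map"]>0] for p in(w,b)])
L=((.493,-.296),np.radians(14.4));S=((.4834,.3122),np.radians(166.3))
for n,T,lo,hi,x in(("bottle",L,.058,.08,-.07),("collar",L,.025,.05,0),("vial",L,.05,.075,.07),("filter",S,.032,.048,-.035),("plug",S,.03,.065,.035),("beaker",((.4615,.1237),0),.045,.07,0),("stopper",((.5547,-.115),0),.024,.036,0),("bowl",((.4605,-.0115),0),.02,.034,0)):
    (t,a)=T;d=np.array([np.cos(a),np.sin(a)]);c=np.array(t)+x*d
    Y=C[(np.hypot(*(C[:,:2]-c).T)<.035)&(C[:,2]>lo)&(C[:,2]<hi)]
    if len(Y)<3: print(n,len(Y)); continue
    (u,r)=cv2.minEnclosingCircle(Y[:,:2].astype(np.float32));e=np.array(u)-c
    print(n,len(Y),"err mm",(np.array([e@d,e@[-d[1],d[0]]])*1000).round(1),"r",round(r*1000,1),"top",np.percentile(Y[:,2],95).round(4))
save({"pixels":cv2.resize(np.hstack([w["pixels"],b["pixels"]]),(800,300))},"end")
E
```

```text
0.7982325750840746 [ 0.25627827 -0.53163573  0.13269876] 38.925
bottle 414 err mm [-0.6  2.2] r 17.7 top 0.0749
collar 675 err mm [-0.1 -1. ] r 27.0 top 0.0387
vial 369 err mm [ 2.3 -0.8] r 14.9 top 0.0689
filter 968 err mm [0.1 0.3] r 23.2 top 0.0452
plug 343 err mm [-1.3  0.6] r 9.8 top 0.0601
beaker 542 err mm [-0.3  0.1] r 25.3 top 0.0613
stopper 609 err mm [0.1 0.4] r 21.3 top 0.0324
bowl 466 err mm [0.7 0.6] r 26.4 top 0.0294
```

View pics/end.png

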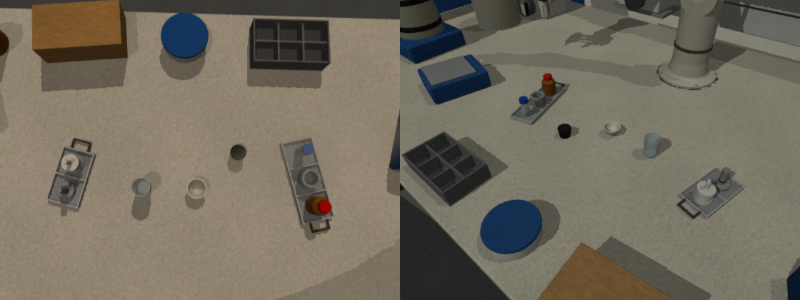

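All five parts stand in their own wells: bottle at (318,206), collar (310,180) and vial (307,150) in the long tray, filter (70,160) and plug (66,187) in the short tray. The bystanders haven't moved and the arm is clear.

```bash
python3 -c "
from bench import bot
print(bot.close_job())"
```

```text
the job is handed in; nothing more can be done
None
```

Both kits are made up and the job is handed in at about 39 s: all five parts measured upright within 3 mm of their well centres, and the beaker, stopper and bowl are where they were (the judge's result was not shown).

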